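# Unlock the hall letter box and slide it open

### The job

On the hall table, take the key with the plain rectangular bow from the key stand, push it fully home in the keyhole of the locked wooden letter box and turn it clockwise a quarter turn to draw the hidden bolt. Let go of the key, leaving it in the lock, and slide the lid fully open by its handle. Leave the other two keys and all the other things on the table where they are.

Things in the scene. Friction and masses are not known exactly. Their poses are not given: they have to be found in the camera images.
- key_square_bow (a point): centre of the bow of the right key: steel, 108 long, bow up in any one of the stand's three slots. The bow is a rectangular plate 44 wide x 40 tall x 10 thick (the wrong keys have a round disc and a three-lobed clover). Axes: z from tip to bow, x across the bow's width towards the side where the bit sticks out, y through its thickness. The tip is 88 below. About 90 to 180 g.
- key_square_tip (a point): tip of the right key, 88 below its bow centre on the shaft's axis; same axes. Shaft diameter 10, its last 9 tapering to 5 at the tip. Bit 5 thick, reaching 26 out from the axis along +x, from 10 to 28 above the tip. Collar of diameter 22, 6 thick, its underside 52 above the tip.
- key_round_bow (a point): centre of the disc-shaped bow (diameter 40, 10 thick) of a wrong key, otherwise like the right one but its bit 9 thick, too thick for the lock; same axes. Leave it in the stand.
- key_clover_bow (a point): centre of the clover-shaped bow (46 wide, about 40 tall, 10 thick) of a wrong key, otherwise like the right one but its bit 9 thick, too thick for the lock; same axes. Leave it in the stand.
- key_stand: fixed dark wooden block 68 (x) x 230 (y) x 60 high, origin at the centre of its underside. Three slots in its top, 13 x 36, 70 apart along its y; a key hangs in each by its collar, bit towards the block's -y, bow centre 36 above the block's top. Keys lift straight out and are clear after 60.
- lockbox: the letter box, fixed: pale wood, 260 (x) x 150 (y) x 75 high, origin at the centre of its underside, x towards its lock end, z up. A steel lock plate 20 thick covers the last 89 of its length at +x, the sliding lid the rest. The keyhole is 85 from the origin along +x.
- keyhole (a point): centre of the keyhole's square part, on the top face of the lock plate, 75 above the table; axes as the letter box. The hole is a 13.2 square about this point plus a slot 8.5 wide reaching 28.5 out along +x. The key enters straight down, its bit towards +x. Home: collar on the plate, bow centre 36 above this point, tip 52 below it.
- bolt (a joint): hidden bolt in the lock, m: 0 to 0.002 locked, about 0.017 after the quarter turn; the lid is free beyond 0.0145. Once home the key turns clockwise seen from above, bit from the box's +x to its -y; stops at about 100 degrees; the other way is blocked. It pushes the bolt against 2 N of friction (0.05 N m); the bolt stays where left.
- lid_handle (a point): grasp point of the lid's handle, 22 above the lid's top. The handle is a dark steel bar standing on the lid, 70 long across the box (y), 12 thick (x), 36 tall; axes as the letter box. The lid's top is level with the lock plate; closed, this point is 129 from the keyhole along the box's -x.
- lid (a joint): travel of the sliding lid along the box's -x (away from the lock), m: 0 closed (rattles about 0.002 when locked), 0.105 fully open against a stop; friction about 2 N, it stays where it is left.
- vase: tall white ceramic cylinder with black bands, diameter 72, height 200; origin at the centre of its underside; stands between the lock box and the key stand. Leave alone.
- figurine: black turned ornament, diameter 72 at the foot, height 170; origin at the centre of its underside; stands behind the key stand. Leave alone.
- diffuser: square amber glass bottle 56 x 56 x 62 with a neck and three thin wooden reeds to a height of 165; origin at the centre of its underside; stands beyond the lock box. Leave alone.
- dish: low white bowl, diameter 100, height 26; origin at the centre of its underside; in front of the key stand. Leave alone.
- glasses_case: grey glasses case 160 x 62 x 36; origin at the centre of its underside; in the middle near the robot. Leave alone.
- mug: blue mug, diameter 80, height 92; origin at the centre of its underside; at the left side. Leave alone.
- books: two books in a pile, 200 x 135 x 40 high; origin at the centre of the underside; at the right side. Leave alone.
There are look-alikes about, which are no part of the job. Leave any blue or red look-alike of the part that bears key_square_bow alone.

How it is judged:
On the way, in this order (a step that is already met when the one before it is completed fails the run):
1. the rectangular-bow key is fully home in the keyhole, the bolt not yet drawn (z of key_square_bow in the frame of keyhole between 0.03 and 0.0385 m and horizontal distance between key_square_bow and keyhole below 0.006 m and angle between the x axis of key_square_bow and the x axis of keyhole, either way round below 0.25 rad and value of joint bolt below 0.006 m and value of joint lid below 0.01 m), for 0.2 s.
2. the key, still home, has drawn the bolt with the lid still shut (z of key_square_bow in the frame of keyhole between 0.03 and 0.04 m and horizontal distance between key_square_bow and keyhole below 0.007 m and value of joint bolt above 0.0145 m and value of joint lid below 0.01 m), for 0.2 s.
3. the lid is slid open (value of joint lid above 0.088 m), for 0.2 s.
At the end, for the whole second after the job is handed in: The lid is at rest and open by more than 88 mm of its 105 mm, the bolt is drawn by more than 14.5 mm, and the rectangular-bow key stands released in the lock: bow centre 30 to 41 mm above the keyhole point and within 8 mm of it sideways (z of key_square_bow in the frame of keyhole between 0.03 and 0.041 m and horizontal distance between key_square_bow and keyhole below 0.008 m and value of joint bolt above 0.0145 m and value of joint lid above 0.088 m and velocity of joint lid below 0.02 m/s); the robot touches nothing.
It fails at once if a bystander (vase, figurine, diffuser, dish, glasses case, mug or books) is pushed more than 30 mm or tipped (distance of any of vase, figurine, diffuser, dish, glasses_case, mug, books from where it was at the start of the episode above 0.03 m or angle between any of vase, figurine, diffuser, dish, glasses_case, mug, books's own z axis and vertical above 0.35 rad).
It fails at once if a wrong key is taken from its slot (distance of any of key_round_bow, key_clover_bow from where it was at the start of the episode above 0.03 m).
It also fails if it takes over 66 s, if anything falls off the work surface, if the arm or the gripper's body presses on something with over 40 N, if the wrist force passes 120 N, or if a joint passes its speed limit or range.

### The arm

A 6-joint arm with a two-finger parallel gripper is mounted at the origin on the work surface. World frame = base frame: x ahead of the robot, y to its left, z up, the work surface at z = 0. Lengths are in m, angles in rad, forces in N, time in s.
With the tool pointing down it reaches from about 0.225 to 0.875 m from the base axis. Payload 3.4 kg.
Tool frame: the origin (TCP) lies at the centre of the arm's flange, where the gripper is bolted on; the fingertips stand manip.tcp_to_tips ahead of it and the grasp point (between the pads) lies 155 mm ahead of it (manip.tcp_to_tips is the distance from the TCP to the fingertips, in m); z points along the fingers, y is the line along which they close (so a half turn about z gives the same grasp; the last joint's range is limited). The gripper opens to 85 mm and grips with 20 to 120 N. Pads are 22 mm wide; open, the fingers measure 114 mm over their backs; the gripper's body (76 mm by 85 mm) begins 54 mm behind the grasp point. The pads swing forward as they close: fully open they stand 13 mm farther back than shut.
Start: joints at [1.192, 0.276, 1.505, -0, 1.361, -0.121], TCP at [0.147, 0.556, 0.405] pointing down, gripper open.
Joint ranges: [-2.89, 2.89], [-0.75, 2.08], [0.22, 2.7], [-1.18, 4.32], [0.11, 2.71], [-2.7, 2.7]. Speed limits (rad/s): [2.57, 2.57, 3.14, 3.14, 3.14, 3.14].

### API

Orientations are given as a unit quaternion [w, x, y, z].
In Python, from rig import sensors, imaging, manip gives the robot as it stands. The module is installed in compiled form; this text tells all that it offers.
- The arm moves only by the tool jog_arm, never from a script. Its argument "plan" is a list of rows, each an object of numbers: "dx", "dy", "dz": the shift along the tool's x, y, z in mm; "ax", "ay", "az": the turn, a rotation vector about the tool's x, y, z in units of 6 degrees (1.0 is 6 degrees); "grip": the closure, from 0 (fully open) to 1 (shut). A call has 1 to 20 rows; each row shifts and turns the commanded pose from where the row before left it, along the tool's axes as they then stand; what a row does not reach is not made up. A row lasts 1/12 s, in which the tool goes at most 41.7 mm and 7.16 degrees, less where a joint would pass 70% of its speed; a pose out of reach is approached as far as the arm can. A call is refused whole if a number of a shift passes 41.7 or a number of a turn 1, either way. A call with a gripper value outside its range is refused whole. The fingers move at their own pace and stop on an object; "grip_force" is the grip in N (left out, the last holds). Time passes only in rows, so rows that do not move let the fingers close. It gives the time, the measured TCP pose, the force, the opening and the grip force at its end, in the units of the state.
- sensors.get_state(): the state, without advancing time (a new reading comes with each control period).
- imaging.get_image(name): name is "scene" or "top"; returns a dict with "image" (480x640x3 uint8, red, green, blue), "K" (3x3 intrinsics, pixels), "extrinsics" (4x4, takes a point from world to camera coordinates). Camera axes: x right, y up, looking along -z (the intrinsics and any distortion apply to the point x, -y, -z); pixel columns grow to the right and rows downward; lengths in m; the calibration is good to about 2 mm. A picture is of the moment at which its call begins. There is no depth.
- manip.sign_off(): hands the job in; it is judged then, once.
The state is a dict: "clock": time; "qpos": joint angles; "qd": joint speeds; "effort": joint torques, N m; "position": TCP position; "ee_rot": TCP orientation; "contact_force": force on the tool from outside, world axes, zero at the start; "moment": the same for the moment, N m; "width": finger opening in m; "gripper_force": force on a finger pad.
Only numpy, scipy, OpenCV 4.12 (cv2) and the standard library are available. Lean on these libraries where they do the work, as an engineer would, in place of code of your own. Each camera call takes 0.05 s, during which the arm holds its last target. There are 200 camera calls.

## Working session

There is one attempt and no reset: what is moved stays moved. The work goes in short steps, Python scripts to look and compute and a tool call to move; the robot and the scene stay as the last step left them, time stands still between calls to the robot, and variables do not carry over. Pictures are saved under pics/ and viewed, at most 10 in all, crops included, and the job is handed in when it is done.

Besides the shell and the picture viewer there is one more tool, called after "Request:" as a command line: name --argument value ..., lists and objects as JSON in quotes. jog_arm: Moves the arm, as the interface text tells. Its arguments: {"type":"object","properties":{"plan":{"type":"array"},"grip_force":{"type":"number"}},"required":["plan"]}

```bash
mkdir -p pics; cat > h.py <<'E'
import numpy as np, cv2
from rig import sensors, imaging, manip
def grab(n,f=None):
    d=imaging.get_image(n)
    if f: cv2.imwrite('pics/'+f,d['image'][:,:,::-1])
    return d
def ray(d,u,v):
    E=np.array(d['extrinsics']);R=E[:3,:3];t=E[:3,3];c=-R.T@t
    p=np.linalg.inv(d['K'])@[u,v,1.]
    return c,R.T@np.array([p[0],-p[1],-p[2]])
def onz(d,u,v,z):
    c,r=ray(d,u,v);return c+r*(z-c[2])/r[2]
def proj(d,P):
    E=np.array(d['extrinsics']);q=E[:3,:3]@np.array(P)+E[:3,3]
    p=np.array(d['K'])@[q[0],-q[1],-q[2]];return p[:2]/p[2]
E
python3 - <<'E'
from h import *
for n in('scene','top'):
    d=grab(n,n+'0.png');print(n,d['K'],d['extrinsics'],ray(d,320,240)[0],d.keys())
print(sensors.get_state(),manip.tcp_to_tips)
E
```

```text
scene [[438.26500174   0.         314.87703778]
 [  0.         438.26500174 240.64444275]
 [  0.           0.           1.        ]] [[-0.16740701  0.98585568 -0.00796646  0.13111952]
 [-0.75727877 -0.12341023  0.6413258   0.34871309]
 [ 0.63127154  0.11339526  0.76722732 -1.45628202]
 [ 0.          0.          0.          1.        ]] [1.20533274 0.07890532 0.89470521] dict_keys(['image', 'K', 'extrinsics'])
top [[611.04127845   0.         307.14103335]
 [  0.         611.04127845 238.19949657]
 [  0.           0.           1.        ]] [[ 3.04415627e-02 -9.99528044e-01  4.12311523e-03 -2.56238727e-02]
 [ 9.93426506e-01  3.07106270e-02  1.10275264e-01 -5.42720558e-01]
 [-1.10349843e-01  7.39060585e-04  9.93892532e-01 -1.80957328e+00]
 [ 0.00000000e+00  0.00000000e+00  0.00000000e+00  1.00000000e+00]] [ 0.34024689 -0.00760711  1.85847567] dict_keys(['image', 'K', 'extrinsics'])
{'clock': 0.1, 'qpos': array([ 1.19197358e+00,  2.76499331e-01,  1.50600494e+00, -5.54644100e-06,
        1.36068565e+00, -1.20968319e-01]), 'qd': array([ 7.25886810e-06, -1.13713493e-03, -3.08588594e-03,  9.99396105e-04,
       -2.24847220e-04, -1.57206808e-03]), 'effort': array([ 1.66135160e-03, -4.17700839e+01, -2.46402651e+01,  1.11639542e-04,
        5.82623339e-03, -2.38063052e-05]), 'position': array([0.14654565, 0.55581301, 0.40394511]), 'ee_rot': array([-1.94876338e-04,  1.28569717e-01,  9.91700151e-01, -7.74495705e-04]), 'contact_force': array([ 0.4853048 , -1.30363933,  0.65829277]), 'moment': array([-0.04271512, -0.00590124,  0.04222273]), 'gripper_force': 0.0, 'width': 0.08532715343228221} 0.1734
```

View pics/scene0.png

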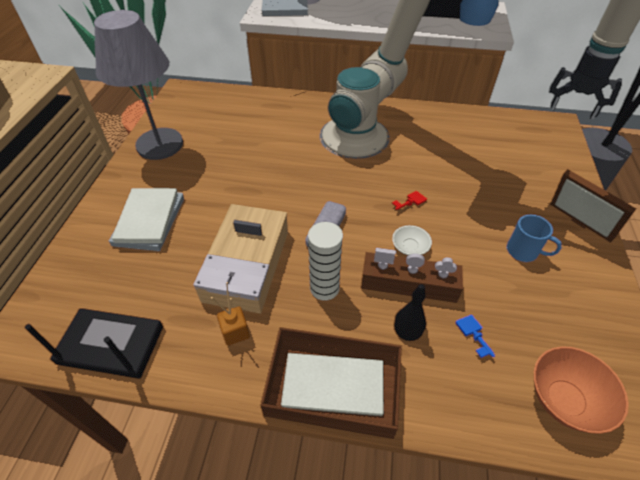

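View pics/top0.png

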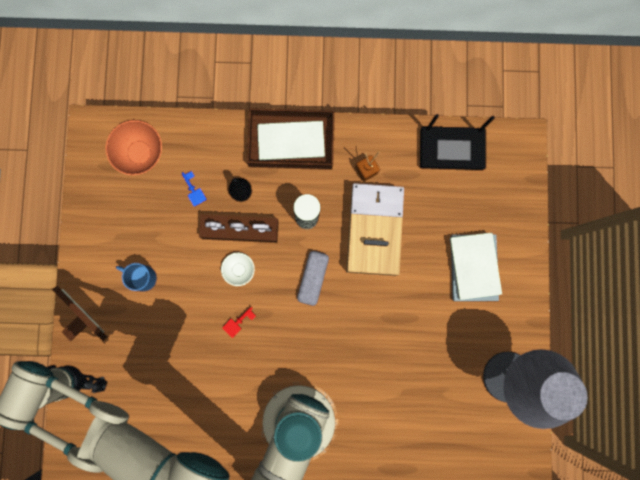

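The scene view (seen from the front) shows the three keys in the stand: the rectangular bow is at about (384,258), then round at (414,263) and clover at (446,266). The top view has the stand at (238,227), the keyhole near (378,197) and the handle near (375,242). I'll zoom in on these.

```bash
python3 - <<'E'
from h import *
a=cv2.imread('pics/scene0.png');b=cv2.imread('pics/top0.png')
r=lambda i,x,y,w,h:cv2.resize(i[y:y+h,x:x+w],(400,300),interpolation=cv2.INTER_CUBIC)
c=np.vstack([np.hstack([r(a,352,230,120,90),r(b,192,195,92,69)]),np.hstack([r(a,190,200,120,90),r(b,335,180,92,69)])])
cv2.imwrite('pics/z.png',c)
E
```

```text
(no output)
```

View pics/z.png

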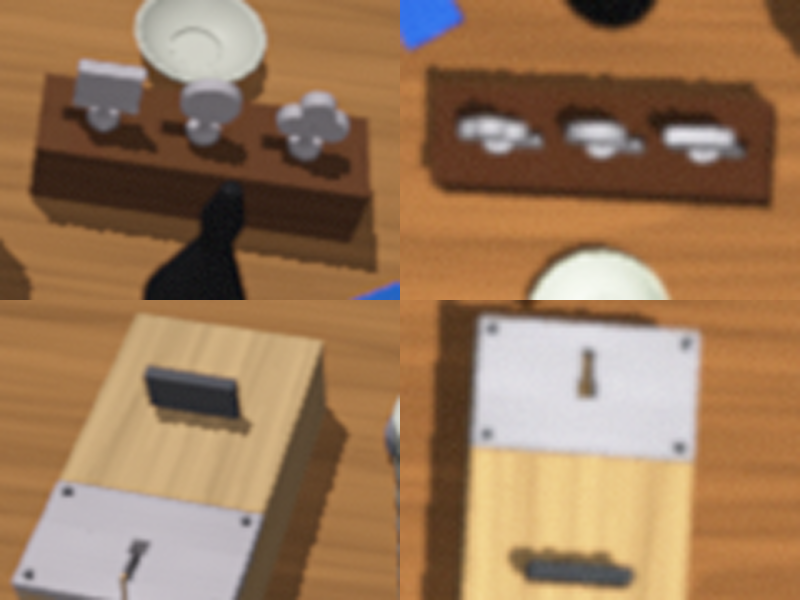

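The crops confirm it. The rectangular key is the rightmost in the top view at about (270,227), with its bit towards world -y. The keyhole is at the plate's centre, with its slot towards world +x. Next I'll measure these points.

```bash
cat > meas.py <<'E'
from h import *
def tri(da,pa,db,pb):
    A=[];B=[]
    for d,p in((da,pa),(db,pb)):
        c,r=ray(d,*p);r/=np.linalg.norm(r);M=np.eye(3)-np.outer(r,r);A.append(M);B.append(M@c)
    x=np.linalg.solve(A[0]+A[1],B[0]+B[1]);return x,proj(da,x)-pa
def blobs(m,x,y,w,h,mina=10):
    mm=np.zeros_like(m,np.uint8);mm[y:y+h,x:x+w]=m[y:y+h,x:x+w]
    n,l,s,c=cv2.connectedComponentsWithStats(mm,connectivity=8)
    return [(s[i][4],c[i],(l==i).astype(np.uint8)) for i in range(1,n) if s[i][4]>=mina]
def grey(im): 
    h=cv2.cvtColor(im,cv2.COLOR_RGB2HSV);return ((h[...,1]<60)&(h[...,2]>90))
def quad(d,mask,z):
    k=max(cv2.findContours(mask,cv2.RETR_EXTERNAL,cv2.CHAIN_APPROX_NONE)[0],key=cv2.contourArea)[:,0]
    P=np.array([onz(d,u,v,z)[:2] for u,v in k])
    return P
E
python3 - <<'E'
from meas import *
S=grab('scene');T=grab('top')
for nm,d,roi,roik in(('scene',S,(190,250,85,60),(365,240,100,45)),('top',T,(340,180,70,40),(196,208,86,36))):
    print(nm)
    for a,c,m in blobs(grey(d['image']),*roi,mina=300):
        m=cv2.morphologyEx(m,cv2.MORPH_CLOSE,np.ones((9,9)))
        P=quad(d,m,.075)*1000; print('plate',a,c,cv2.minAreaRect(P.astype(np.float32)))
    for a,c,m in blobs(grey(d['image']),*roik,mina=8):
        P=quad(d,m,.116 if nm=='top' else .096)*1000
        ys,xs=np.nonzero(m);print('key',a,c.round(1),xs.min(),xs.max(),ys.min(),ys.max(),cv2.minAreaRect(P.astype(np.float32)))
# stand (dark wood) & handle & hole
h=cv2.cvtColor(T['image'],cv2.COLOR_RGB2HSV)
b=(h[...,2]<125)&(h[...,1]>90)
for a,c,m in blobs(b,190,200,96,50,mina=200):
    m=cv2.morphologyEx(m,cv2.MORPH_CLOSE,np.ones((9,9)))
    P=quad(T,m,.06)*1000;print('stand',a,c,cv2.minAreaRect(P.astype(np.float32)))
for a,c,m in blobs((h[...,2]<100),355,230,45,25): print('handle',a,c,onz(T,*c,.1),cv2.minAreaRect((quad(T,m,.111)*1000).astype(np.float32)))
for a,c,m in blobs((h[...,2]<150),365,188,24,20,5): print('hole',a,c,onz(T,*c,.075),(quad(T,m,.075)*1000).round().tolist())
print(T['image'][200:250:4,250,:].tolist())
E
```

```text
scene
plate 2392 [231.58779264 276.39715719] ((665.2088623046875, -213.58212280273438), (155.8120880126953, 101.98906707763672), 87.7723159790039)
key 738 [413.3 251.5] 393 431 240 272 ((555.2718505859375, 195.15126037597656), (93.39089965820312, 90.62699890136719), 9.25471019744873)
key 319 [384.1 256.9] 374 395 248 268 ((574.1201171875, 126.35281372070312), (45.00349426269531, 58.11499786376953), 85.86605072021484)
key 286 [445.3 266.7] 435 456 258 277 ((576.19970703125, 264.3169860839844), (41.47823715209961, 50.88230895996094), 38.848148345947266)
top
plate 1571 [376.9178867  199.78548695] ((659.3018798828125, -211.8422088623047), (153.7385711669922, 92.35454559326172), 87.63885498046875)
key 119 [214.2 225.2] 205 224 221 229 ((563.6452026367188, 258.39569091796875), (23.1903018951416, 54.806556701660156), 1.7741656303405762)
key 102 [238.1 226.5] 230 247 223 231 ((559.9899291992188, 189.25039672851562), (23.177597045898438, 48.967132568359375), 1.7765626907348633)
key 116 [261.  227.2] 252 270 224 232 ((559.0966186523438, 124.54505920410156), (23.172958374023438, 51.826179504394
[... 265 characters left out ...]
4353637695312), (63.87556838989258, 12.878205299377441), 87.3453598022461)
hole 22 [377.77272727 197.54545455] [ 0.66573893 -0.21421614  0.075     ] [[682.0, -212.0], [679.0, -215.0], [676.0, -215.0], [673.0, -215.0], [670.0, -212.0], [667.0, -212.0], [664.0, -212.0], [661.0, -212.0], [658.0, -209.0], [655.0, -212.0], [655.0, -215.0], [655.0, -218.0], [658.0, -218.0], [661.0, -218.0], [664.0, -218.0], [667.0, -215.0], [670.0, -215.0], [673.0, -215.0], [676.0, -215.0], [679.0, -215.0], [682.0, -215.0]]
[[172, 115, 63], [174, 114, 64], [169, 111, 61], [147, 96, 52], [90, 57, 31], [74, 44, 29], [66, 38, 25], [96, 56, 33], [94, 54, 31], [96, 59, 34], [70, 43, 24], [194, 131, 73], [179, 120, 66]]
```

```bash
python3 - <<'E'
from meas import *
a=cv2.cvtColor(cv2.imread('pics/scene0.png'),cv2.COLOR_BGR2GRAY);b=cv2.cvtColor(cv2.imread('pics/top0.png'),cv2.COLOR_BGR2GRAY)
print('top');print('     ',*range(248,276,2))
for v in range(206,246): print(v,b[v,248:276:2])
print('scene',*range(372,400,2))
for v in range(244,276): print(v,a[v,372:400:2])
d=imaging.get_image('top');s=imaging.get_image('scene')
for x in(.56,.565,.57,.575): print(x,proj(d,[x,.125,.116]),proj(d,[x,.125,.06]),proj(s,[x,.125,.116]),proj(s,[x,.125,.076]),proj(d,[x+.034,.16,.06]),proj(s,[x+.034,.125,.06]))
E
```

```text
top
      248 250 252 254 256 258 260 262 264 266 268 270 272 274
206 [120 120 120 121 122 126 123 124 127 128 127 130 127 125]
207 [118 122 121 120 124 124 126 126 125 128 128 126 130 127]
208 [121 123 123 124 127 125 127 127 127 128 127 128 127 129]
209 [123 124 124 124 125 125 128 127 127 130 129 130 130 128]
210 [125 123 125 127 126 124 125 131 125 127 129 130 128 129]
211 [121 123 123 125 127 124 125 127 126 125 132 128 127 129]
212 [107 103 107 105 107 119 118 115 123 121 126 125 125 129]
213 [ 74  75  72  72  78 100  90  89 104 106 109 101 105 119]
214 [ 66  64  63  64  64  76  71  67  76  74  72  73  75 113]
215 [ 61  65  65  64  63  65  65  64  65  64  63  58  67 104]
216 [65 67 65 64 66 67 63 64 64 64 61 66 62 88]
217 [70 66 64 64 64 65 64 61 64 64 69 66 64 75]
218 [62 67 66 67 63 65 65 64 67 69 64 66 66 69]
219 [65 60 64 54 62 63 65 64 64 65 67 63 65 66]
220 [63 50 56 41 54 54 54 55 63 68 65 64 68 63]
221 [59 41 39 37 37 41 41 41 57 66 64 67 65 68]
222 [56 36 30 31 36 34 35 38 44 65 66 65 67 64]
223 [58 31 38 65 73 69 64 66 66 71 68 67 64 64]
224 [ 64  47  61 138 153 151 1
[... 3149 characters left out ...]
59 49]
0.56 [260.84650093 227.68050512] [262.19090149 230.08655232] [384.88715444 247.83291792] [382.93731765 258.53112727] [250.85633156 218.37246266] [381.1614262  274.14733062]
0.565 [260.91399068 225.95590773] [262.2559091  228.41418997] [384.74076723 249.52105962] [382.78931245 260.20170531] [250.92464967 216.70709098] [381.00657861 275.88140825]
0.57 [260.98143803 224.23239343] [262.32087713 226.74284565] [384.59344968 251.21993013] [382.64039481 261.88258233] [250.99292628 215.04273101] [380.85076775 277.62627312]
0.575 [261.04884304 222.50996121] [262.38580562 225.07251845] [384.44519288 252.92963206] [382.49055627 263.57385387] [251.06116142 213.37938182] [380.69398461 279.3820262 ]
```

Request:
jog_arm --plan '[{"az":0.985,"grip":0.4},{"az":0.985,"grip":0.4},{"az":0.985,"grip":0.4},{"az":0.985,"grip":0.4},{"az":0.985,"grip":0.4},{"az":0.985,"grip":0.4},{"az":0.985,"grip":0.4},{"az":0.985,"grip":0.4},{"az":0.985,"grip":0.4},{"az":0.985,"grip":0.4},{"az":0.985,"grip":0.4},{"az":0.985,"grip":0.4},{"az":0.985,"grip":0.4}]' --grip_force 50

```text
$.plan[0]: bad value
```

Request:
jog_arm --plan '[{"dx":-27.9,"dy":28.7,"grip":0.4},{"dx":-27.9,"dy":28.7,"grip":0.4},{"dx":-27.9,"dy":28.7,"grip":0.4},{"dx":-27.9,"dy":28.7,"grip":0.4},{"dx":-27.9,"dy":28.7,"grip":0.4},{"dx":-27.9,"dy":28.7,"grip":0.4},{"dx":-27.9,"dy":28.7,"grip":0.4},{"dx":-27.9,"dy":28.7,"grip":0.4},{"dx":-27.9,"dy":28.7,"grip":0.4},{"dx":-27.9,"dy":28.7,"grip":0.4},{"dx":-27.9,"dy":28.7,"grip":0.4},{"dx":-27.9,"dy":28.7,"grip":0.4},{"dx":-27.9,"dy":28.7,"grip":0.4},{"dx":-27.9,"dy":28.7,"grip":0.4},{"dx":-27.9,"dy":28.7,"grip":0.4},{"grip":0.4},{"grip":0.4}]'

```text
$.plan[0]: bad value
```

Request:
jog_arm --plan '[{"dx":0,"dy":0,"dz":0,"ax":0,"ay":0,"az":0.985,"grip":0.4}]' --grip_force 50

```text
clock: 0.38
position: [0.1466, 0.556, 0.4046]
ee_rot: [-0.0, 0.18, 0.984, -0.0]
contact_force: [0.2, 0.7, -0.0]
width: 0.0755
gripper_force: 0.0
```

Request:
jog_arm --plan '[{"dx":0,"dy":0,"dz":0,"ax":0,"ay":0,"az":0.985,"grip":0.4},{"dx":0,"dy":0,"dz":0,"ax":0,"ay":0,"az":0.985,"grip":0.4},{"dx":0,"dy":0,"dz":0,"ax":0,"ay":0,"az":0.985,"grip":0.4},{"dx":0,"dy":0,"dz":0,"ax":0,"ay":0,"az":0.985,"grip":0.4},{"dx":0,"dy":0,"dz":0,"ax":0,"ay":0,"az":0.985,"grip":0.4},{"dx":0,"dy":0,"dz":0,"ax":0,"ay":0,"az":0.985,"grip":0.4},{"dx":0,"dy":0,"dz":0,"ax":0,"ay":0,"az":0.985,"grip":0.4},{"dx":0,"dy":0,"dz":0,"ax":0,"ay":0,"az":0.985,"grip":0.4},{"dx":0,"dy":0,"dz":0,"ax":0,"ay":0,"az":0.985,"grip":0.4},{"dx":0,"dy":0,"dz":0,"ax":0,"ay":0,"az":0.985,"grip":0.4},{"dx":0,"dy":0,"dz":0,"ax":0,"ay":0,"az":0.985,"grip":0.4},{"dx":0,"dy":0,"dz":0,"ax":0,"ay":0,"az":0.985,"grip":0.4}]'

```text
clock: 1.38
position: [0.1466, 0.556, 0.4046]
ee_rot: [0.0, 0.719, 0.695, -0.0]
contact_force: [-0.5, -0.1, 0.6]
width: 0.0511
gripper_force: 0.0
```

Request:
jog_arm --plan '[{"dx":-27.9,"dy":28.7,"dz":0,"ax":0,"ay":0,"az":0,"grip":0.4},{"dx":-27.9,"dy":28.7,"dz":0,"ax":0,"ay":0,"az":0,"grip":0.4},{"dx":-27.9,"dy":28.7,"dz":0,"ax":0,"ay":0,"az":0,"grip":0.4},{"dx":-27.9,"dy":28.7,"dz":0,"ax":0,"ay":0,"az":0,"grip":0.4},{"dx":-27.9,"dy":28.7,"dz":0,"ax":0,"ay":0,"az":0,"grip":0.4},{"dx":-27.9,"dy":28.7,"dz":0,"ax":0,"ay":0,"az":0,"grip":0.4},{"dx":-27.9,"dy":28.7,"dz":0,"ax":0,"ay":0,"az":0,"grip":0.4},{"dx":-27.9,"dy":28.7,"dz":0,"ax":0,"ay":0,"az":0,"grip":0.4},{"dx":-27.9,"dy":28.7,"dz":0,"ax":0,"ay":0,"az":0,"grip":0.4},{"dx":-27.9,"dy":28.7,"dz":0,"ax":0,"ay":0,"az":0,"grip":0.4},{"dx":-27.9,"dy":28.7,"dz":0,"ax":0,"ay":0,"az":0,"grip":0.4},{"dx":-27.9,"dy":28.7,"dz":0,"ax":0,"ay":0,"az":0,"grip":0.4},{"dx":-27.9,"dy":28.7,"dz":0,"ax":0,"ay":0,"az":0,"grip":0.4},{"dx":-27.9,"dy":28.7,"dz":0,"ax":0,"ay":0,"az":0,"grip":0.4},{"dx":-27.9,"dy":28.7,"dz":0,"ax":0,"ay":0,"az":0,"grip":0.4},{"dx":0,"dy":0,"dz":0,"ax":0,"ay":0,"az":0,"grip":0.4},{"dx":0,"dy":0,"dz":0,"ax":0,"ay":0,"az":0,"grip":0.4}]'

```text
clock: 2.8
position: [0.5666, 0.1239, 0.404]
ee_rot: [-0.0, 0.718, 0.696, -0.0]
contact_force: [0.1, 0.9, 0.5]
width: 0.0511
gripper_force: 0.0
```

Request:
jog_arm --plan '[{"dx":2,"dy":-0.5,"dz":30,"ax":0,"ay":0,"az":0,"grip":0.4},{"dx":0,"dy":0,"dz":30,"ax":0,"ay":0,"az":0,"grip":0.4},{"dx":0,"dy":0,"dz":30,"ax":0,"ay":0,"az":0,"grip":0.4},{"dx":0,"dy":0,"dz":30,"ax":0,"ay":0,"az":0,"grip":0.4},{"dx":0,"dy":0,"dz":20,"ax":0,"ay":0,"az":0,"grip":0.4},{"dx":0,"dy":0,"dz":10,"ax":0,"ay":0,"az":0,"grip":0.4},{"dx":0,"dy":0,"dz":0,"ax":0,"ay":0,"az":0,"grip":0.4},{"dx":0,"dy":0,"dz":0,"ax":0,"ay":0,"az":0,"grip":0.4}]'

```text
clock: 3.47
position: [0.5646, 0.1284, 0.2552]
ee_rot: [-0.0, 0.717, 0.697, 0.0]
contact_force: [0.2, -0.5, 0.7]
width: 0.0514
gripper_force: 0.0
```

```bash
python3 - <<'E'
from h import *
a=grab('scene')['image'];b=grab('top')['image']
r=lambda i,x,y,w,h:cv2.resize(i[y:y+h,x:x+w,::-1],(400,300),interpolation=cv2.INTER_CUBIC)
cv2.imwrite('pics/g1.png',np.hstack([r(a,332,200,140,105),r(b,192,180,120,90)]))
E
```

```text
(no output)
```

View pics/g1.png

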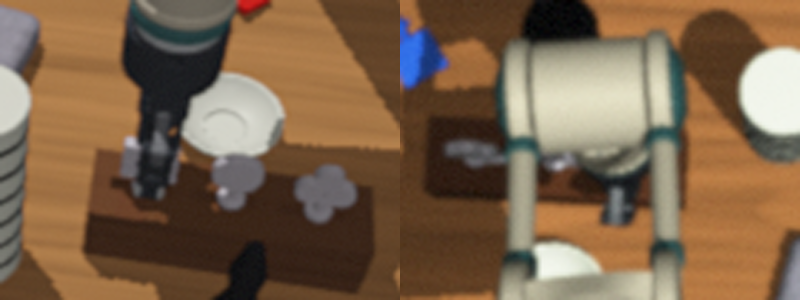

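The fingers straddle the rectangular bow (left panel, about (150,160)), nearly centred on it. I'll close now.

Request:
jog_arm --plan '[{"dx":-2,"dy":1,"dz":1,"ax":0,"ay":0,"az":0,"grip":0.4},{"dx":0,"dy":0,"dz":0,"ax":0,"ay":0,"az":0,"grip":1},{"dx":0,"dy":0,"dz":0,"ax":0,"ay":0,"az":0,"grip":1},{"dx":0,"dy":0,"dz":0,"ax":0,"ay":0,"az":0,"grip":1},{"dx":0,"dy":0,"dz":0,"ax":0,"ay":0,"az":0,"grip":1},{"dx":0,"dy":0,"dz":0,"ax":0,"ay":0,"az":0,"grip":1},{"dx":0,"dy":0,"dz":0,"ax":0,"ay":0,"az":0,"grip":1},{"dx":0,"dy":0,"dz":0,"ax":0,"ay":0,"az":0,"grip":1},{"dx":0,"dy":0,"dz":0,"ax":0,"ay":0,"az":0,"grip":1}]' --grip_force 70

```text
clock: 4.32
position: [0.5658, 0.1256, 0.2542]
ee_rot: [0.0, 0.717, 0.697, 0.0]
contact_force: [-0.9, -0.7, 5.9]
width: 0.0093
gripper_force: 68.4
```

Request:
jog_arm --plan '[{"dx":0,"dy":0,"dz":-10,"ax":0,"ay":0,"az":0,"grip":1},{"dx":0,"dy":0,"dz":-20,"ax":0,"ay":0,"az":0,"grip":1},{"dx":0,"dy":0,"dz":-30,"ax":0,"ay":0,"az":0,"grip":1},{"dx":0,"dy":0,"dz":-40,"ax":0,"ay":0,"az":0,"grip":1},{"dx":0,"dy":0,"dz":-40,"ax":0,"ay":0,"az":0,"grip":1},{"dx":0,"dy":0,"dz":-40,"ax":0,"ay":0,"az":0,"grip":1},{"dx":0,"dy":0,"dz":-40,"ax":0,"ay":0,"az":0,"grip":1},{"dx":0,"dy":0,"dz":0,"ax":0,"ay":0,"az":0,"grip":1},{"dx":0,"dy":0,"dz":0,"ax":0,"ay":0,"az":0,"grip":1}]'

```text
clock: 5.07
position: [0.5658, 0.1257, 0.4766]
ee_rot: [0.002, 0.717, 0.697, 0.002]
contact_force: [0.2, -0.5, -3.0]
width: 0.0094
gripper_force: 69.4
```

```bash
python3 - <<'E'
from h import *
a=grab('scene')['image']
cv2.imwrite('pics/g2.png',cv2.resize(a[120:330,290:570,::-1],(800,600),interpolation=cv2.INTER_CUBIC))
E
```

```text
(no output)
```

View pics/g2.png

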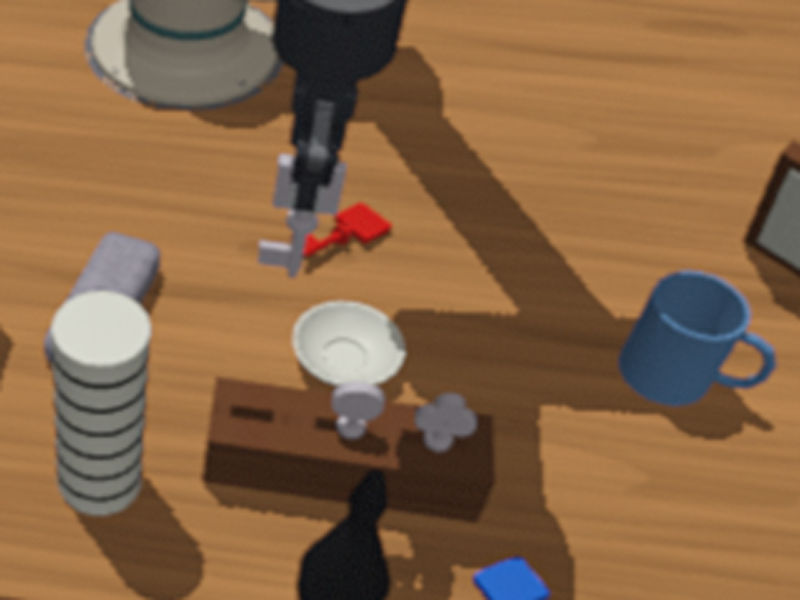

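The rectangular key hangs straight in the gripper, with its bit towards -y, at about (270,250) in the crop. The other two keys are still in place. I'll carry it over the vase to the lock.

Request:
jog_arm --plan '[{"dx":-16.8,"dy":5.1,"dz":0,"ax":0,"ay":0,"az":0,"grip":1},{"dx":-33.6,"dy":10.2,"dz":0,"ax":0,"ay":0,"az":0,"grip":1},{"dx":-33.6,"dy":10.2,"dz":0,"ax":0,"ay":0,"az":0,"grip":1},{"dx":-33.6,"dy":10.2,"dz":0,"ax":0,"ay":0,"az":0,"grip":1},{"dx":-33.6,"dy":10.2,"dz":0,"ax":0,"ay":0,"az":0,"grip":1},{"dx":-33.6,"dy":10.2,"dz":0,"ax":0,"ay":0,"az":0,"grip":1},{"dx":-33.6,"dy":10.2,"dz":0,"ax":0,"ay":0,"az":0,"grip":1},{"dx":-33.6,"dy":10.2,"dz":0,"ax":0,"ay":0,"az":0,"grip":1},{"dx":-33.6,"dy":10.2,"dz":0,"ax":0,"ay":0,"az":0,"grip":1},{"dx":-33.6,"dy":10.2,"dz":0,"ax":0,"ay":0,"az":0,"grip":1},{"dx":-16.8,"dy":5.1,"dz":0,"ax":0,"ay":0,"az":0,"grip":1},{"dx":0,"dy":0,"dz":0,"ax":0,"ay":0,"az":0,"grip":1}]'

```text
clock: 6.12
position: [0.6589, -0.2177, 0.469]
ee_rot: [-0.002, 0.719, 0.695, -0.002]
contact_force: [-0.0, 1.0, -1.8]
width: 0.0088
gripper_force: 69.2
```

Request:
jog_arm --plan '[{"dx":0,"dy":0,"dz":0,"ax":0,"ay":0,"az":-0.495,"grip":1},{"dx":0,"dy":0,"dz":0,"ax":0,"ay":0,"az":-0.99,"grip":1},{"dx":0,"dy":0,"dz":0,"ax":0,"ay":0,"az":-0.99,"grip":1},{"dx":0,"dy":0,"dz":0,"ax":0,"ay":0,"az":-0.99,"grip":1},{"dx":0,"dy":0,"dz":0,"ax":0,"ay":0,"az":-0.99,"grip":1},{"dx":0,"dy":0,"dz":0,"ax":0,"ay":0,"az":-0.99,"grip":1},{"dx":0,"dy":0,"dz":0,"ax":0,"ay":0,"az":-0.99,"grip":1},{"dx":0,"dy":0,"dz":0,"ax":0,"ay":0,"az":-0.99,"grip":1},{"dx":0,"dy":0,"dz":0,"ax":0,"ay":0,"az":-0.99,"grip":1},{"dx":0,"dy":0,"dz":0,"ax":0,"ay":0,"az":-0.99,"grip":1},{"dx":0,"dy":0,"dz":0,"ax":0,"ay":0,"az":-0.99,"grip":1},{"dx":0,"dy":0,"dz":0,"ax":0,"ay":0,"az":-0.99,"grip":1},{"dx":0,"dy":0,"dz":0,"ax":0,"ay":0,"az":-0.99,"grip":1},{"dx":0,"dy":0,"dz":0,"ax":0,"ay":0,"az":-0.99,"grip":1},{"dx":0,"dy":0,"dz":0,"ax":0,"ay":0,"az":-0.99,"grip":1},{"dx":0,"dy":0,"dz":0,"ax":0,"ay":0,"az":-0.495,"grip":1},{"dx":0,"dy":0,"dz":0,"ax":0,"ay":0,"az":0,"grip":1},{"dx":0,"dy":0,"dz":0,"ax":0,"ay":0,"az":0,"grip":1}]'

```text
clock: 7.62
position: [0.6582, -0.2124, 0.4717]
ee_rot: [-0.002, 0.022, 1.0, 0.001]
contact_force: [-0.5, -0.2, -1.8]
width: 0.0091
gripper_force: 69.2
```

Request:
jog_arm --plan '[{"dx":0,"dy":0,"dz":20,"ax":0,"ay":0,"az":0,"grip":1},{"dx":0,"dy":0,"dz":30,"ax":0,"ay":0,"az":0,"grip":1},{"dx":0,"dy":0,"dz":30,"ax":0,"ay":0,"az":0,"grip":1},{"dx":0,"dy":0,"dz":30,"ax":0,"ay":0,"az":0,"grip":1},{"dx":0,"dy":0,"dz":20,"ax":0,"ay":0,"az":0,"grip":1},{"dx":0,"dy":0,"dz":7,"ax":0,"ay":0,"az":0,"grip":1},{"dx":0,"dy":0,"dz":0,"ax":0,"ay":0,"az":0,"grip":1},{"dx":0,"dy":0,"dz":0,"ax":0,"ay":0,"az":0,"grip":1},{"dx":0,"dy":0,"dz":0,"ax":0,"ay":0,"az":0,"grip":1}]'

```text
clock: 8.37
position: [0.6589, -0.2132, 0.3386]
ee_rot: [0.002, 0.022, 1.0, -0.001]
contact_force: [-0.4, 0.1, -1.2]
width: 0.0091
gripper_force: 69.2
```

```bash
python3 - <<'E'
from h import *
S=grab('scene');T=grab('top')
st=sensors.get_state();print(st['position'],st['ee_rot'].round(4))
p=st['position'];print('tip scene',proj(S,[p[0],p[1],p[2]-.246]),'hole scene',proj(S,[.6585,-.2125,.075]),proj(S,[.687,-.2137,.075]),'top',proj(T,[.6585,-.2125,.075]))
r=lambda i,x,y,w,h:cv2.resize(i[y:y+h,x:x+w,::-1],(800,600),interpolation=cv2.INTER_CUBIC)
cv2.imwrite('pics/k.png',r(S['image'],190,205,100,75))
E
```

```text
[ 0.65880521 -0.21325717  0.33883542] [ 1.800e-03  2.190e-02  9.998e-01 -7.000e-04]
tip scene [230.98359537 269.02678229] hole scene [232.54122181 273.55568663] [228.41744724 283.64531906] top [377.14973405 199.94027249]
```

View pics/k.png

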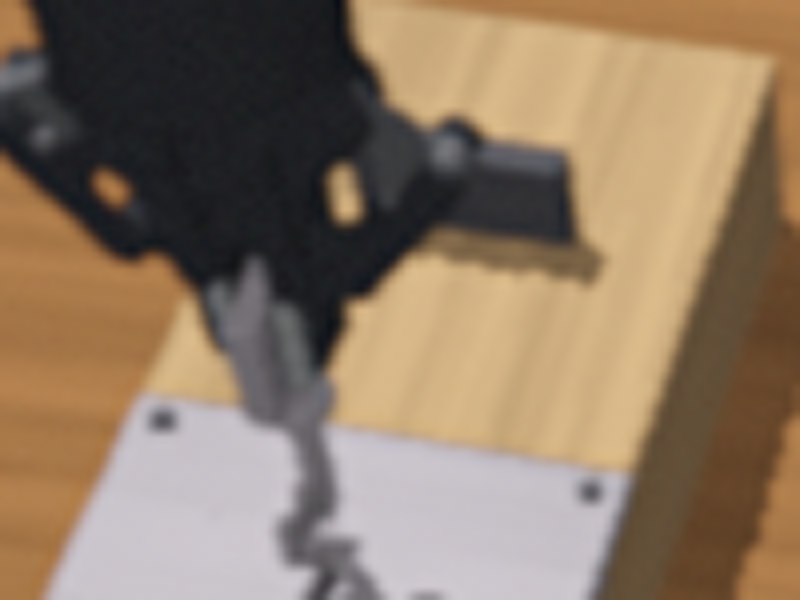

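The crop cut off the tip: it shows the key above the plate at about (300,450), but the hole is below the frame. I'll use a lower crop with the expected points marked.

```bash
python3 - <<'E'
from h import *
S=grab('scene')
p=sensors.get_state()['position']
k=8;x0,y0=190,235
i=cv2.resize(S['image'][y0:y0+75,x0:x0+100,::-1],(800,600),interpolation=cv2.INTER_CUBIC)
def mk(P,c):
    u=proj(S,P);print(u.round(1));cv2.drawMarker(i,(int((u[0]-x0+.5)*k),int((u[1]-y0+.5)*k)),c,0,14,1)
z=p[2]-.155-.003
for dz in(0,.02,.036,.088): mk([p[0],p[1],z-dz],(0,255,0))
mk([p[0]+.026,p[1]-.001,z-.088+.01],(0,255,0))
mk([.6585,-.2125,.075],(0,0,255));mk([.687,-.2137,.075],(0,0,255))
cv2.imwrite('pics/k2.png',i)
E
```

```text
[224.6 244.4]
[226.1 250.3]
[227.3 254.9]
[231. 269.]
[226.5 275.7]
[232.5 273.6]
[228.4 283.6]
```

View pics/k2.png

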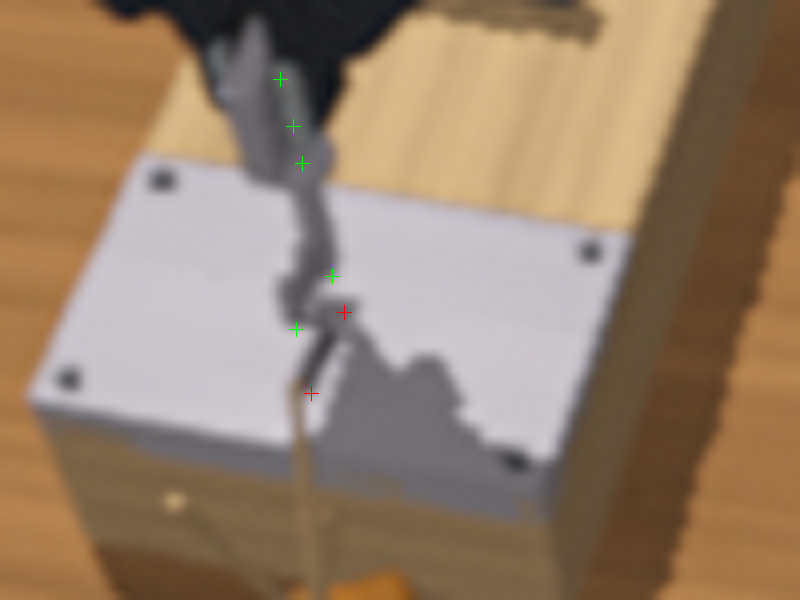

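```bash
python3 - <<'E'
from meas import *
S=grab('scene');T=imaging.get_image('top')
a=cv2.cvtColor(cv2.imread('pics/scene0.png'),cv2.COLOR_BGR2GRAY).astype(float);b=cv2.cvtColor(cv2.imread('pics/top0.png'),cv2.COLOR_BGR2GRAY).astype(float)
c=cv2.cvtColor(S['image'],cv2.COLOR_RGB2GRAY)
def rows(g,x,y,w,h,bg):
    for v in range(y,y+h):
        r=np.clip(bg-g[v,x:x+w],0,None);r[r<12]=0
        print(v,r.sum().round(),((r*np.arange(x,x+w)).sum()/max(r.sum(),1)).round(2))
print('scene hole');rows(a,222,268,20,18,np.median(a[265:285,215:222]))
print('top hole');rows(b,368,188,20,16,np.median(b[188:204,360:366]))
print('expected centre line scene');[print(s,proj(S,[.6585+s,-.2125-.042*s,.075]).round(2),proj(T,[.6585+s,-.2125-.042*s,.075]).round(2)) for s in(-.0066,0,.0066,.0285)]
print('key',*range(219,240))
for v in range(254,286): print(v,*c[v,219:240])
E
```

```text
scene hole
268 0.0 0.0
269 0.0 0.0
270 0.0 0.0
271 60.0 230.9
272 324.0 231.72
273 505.0 231.56
274 528.0 231.05
275 513.0 230.75
276 412.0 230.54
277 370.0 230.11
278 402.0 229.72
279 409.0 229.3
280 398.0 228.75
281 358.0 228.4
282 296.0 228.15
283 303.0 227.64
284 218.0 227.05
285 143.0 226.65
top hole
188 0.0 0.0
189 0.0 0.0
190 35.0 377.51
191 177.0 377.68
192 320.0 377.92
193 314.0 377.94
194 285.0 377.86
195 290.0 377.83
196 308.0 377.78
197 343.0 377.62
198 412.0 377.54
199 474.0 377.58
200 490.0 377.59
201 442.0 377.63
202 245.0 377.59
203 0.0 0.0
expected centre line scene
-0.0066 [233.48 271.27] [377.02 202.14]
0 [232.54 273.56] [377.15 199.94]
0.0066 [231.6  275.86] [377.28 197.74]
0.0285 [228.42 283.65] [377.72 190.47]
key 219 220 221 222 223 224 225 226 227 228 229 230 231 232 233 234 235 236 237 238 239
254 147 117 104 103 100 88 87 93 101 104 108 106 119 161 181 184 187 188 188 188 186
255 149 119 104 102 100 93 95 105 110 109 109 104 118 161 182 186 187 188 189 188 185
256 176 145 112 101 99 93 96 107 113 112 108 108 132 168 184 187 188 189 188 187 182
257 192 173 14
[... 1792 characters left out ...]
1 202
278 199 199 198 198 199 200 200 200 188 150 97 67 105 151 145 118 108 129 175 199 204
279 199 199 200 199 199 199 200 196 170 120 78 82 137 151 132 113 108 115 146 183 201
280 199 199 198 199 199 200 200 188 149 97 78 117 165 157 123 109 110 110 118 148 178
281 200 199 199 199 199 199 197 176 130 86 94 150 179 159 121 110 112 111 110 118 136
282 200 200 200 199 200 200 189 158 108 80 116 167 169 137 113 111 112 111 111 111 113
283 201 201 201 202 202 200 182 144 105 104 143 178 163 123 108 110 111 112 112 112 111
284 201 201 202 202 203 201 180 142 125 154 175 183 159 121 109 111 112 111 113 112 112
285 201 202 202 202 204 202 187 151 138 179 196 176 137 114 112 112 113 113 113 112 112
```

The key sits just above the hole, with its tip near (318,265) in the crop. The measured hole is about 1 mm towards -y and +x of the key. I'll correct for that and start the insertion.

Request:
jog_arm --plan '[{"dx":-0.9,"dy":-0.9,"dz":5,"ax":0,"ay":0,"az":0,"grip":1},{"dx":0,"dy":0,"dz":5,"ax":0,"ay":0,"az":0,"grip":1},{"dx":0,"dy":0,"dz":5,"ax":0,"ay":0,"az":0,"grip":1},{"dx":0,"dy":0,"dz":4,"ax":0,"ay":0,"az":0,"grip":1},{"dx":0,"dy":0,"dz":4,"ax":0,"ay":0,"az":0,"grip":1},{"dx":0,"dy":0,"dz":0,"ax":0,"ay":0,"az":0,"grip":1},{"dx":0,"dy":0,"dz":0,"ax":0,"ay":0,"az":0,"grip":1}]'

```text
clock: 9.2
position: [0.6591, -0.214, 0.3131]
ee_rot: [-0.0, 0.022, 1.0, 0.0]
contact_force: [0.0, -0.6, -1.7]
width: 0.0094
gripper_force: 69.2
```

Request:
jog_arm --plan '[{"dx":0,"dy":0,"dz":3,"ax":0,"ay":0,"az":0,"grip":1},{"dx":0,"dy":0,"dz":3,"ax":0,"ay":0,"az":0,"grip":1},{"dx":0,"dy":0,"dz":2,"ax":0,"ay":0,"az":0,"grip":1},{"dx":0,"dy":0,"dz":0,"ax":0,"ay":0,"az":0,"grip":1},{"dx":0,"dy":0,"dz":0,"ax":0,"ay":0,"az":0,"grip":1}]'

```text
clock: 9.62
position: [0.6591, -0.214, 0.3055]
ee_rot: [-0.0, 0.022, 1.0, 0.0]
contact_force: [-0.5, -0.2, -1.7]
width: 0.0093
gripper_force: 69.2
```

Request:
jog_arm --plan '[{"dx":0,"dy":0,"dz":4,"ax":0,"ay":0,"az":0,"grip":1},{"dx":0,"dy":0,"dz":4,"ax":0,"ay":0,"az":0,"grip":1},{"dx":0,"dy":0,"dz":4,"ax":0,"ay":0,"az":0,"grip":1},{"dx":0,"dy":0,"dz":4,"ax":0,"ay":0,"az":0,"grip":1},{"dx":0,"dy":0,"dz":4,"ax":0,"ay":0,"az":0,"grip":1},{"dx":0,"dy":0,"dz":4,"ax":0,"ay":0,"az":0,"grip":1},{"dx":0,"dy":0,"dz":0,"ax":0,"ay":0,"az":0,"grip":1},{"dx":0,"dy":0,"dz":0,"ax":0,"ay":0,"az":0,"grip":1}]'

```text
clock: 10.28
position: [0.6591, -0.214, 0.2812]
ee_rot: [-0.0, 0.022, 1.0, 0.0]
contact_force: [0.4, 1.0, -2.1]
width: 0.009
gripper_force: 69.2
```

Request:
jog_arm --plan '[{"dx":0,"dy":0,"dz":3,"ax":0,"ay":0,"az":0,"grip":1},{"dx":0,"dy":0,"dz":3,"ax":0,"ay":0,"az":0,"grip":1},{"dx":0,"dy":0,"dz":3,"ax":0,"ay":0,"az":0,"grip":1},{"dx":0,"dy":0,"dz":2,"ax":0,"ay":0,"az":0,"grip":1},{"dx":0,"dy":0,"dz":0,"ax":0,"ay":0,"az":0,"grip":1},{"dx":0,"dy":0,"dz":0,"ax":0,"ay":0,"az":0,"grip":1}]'

```text
clock: 10.78
position: [0.6592, -0.214, 0.2704]
ee_rot: [-0.0, 0.022, 1.0, 0.0]
contact_force: [0.3, 0.5, -1.8]
width: 0.0093
gripper_force: 69.2
```

Request:
jog_arm --plan '[{"dx":0,"dy":0,"dz":1,"ax":0,"ay":0,"az":0,"grip":1},{"dx":0,"dy":0,"dz":1,"ax":0,"ay":0,"az":0,"grip":1},{"dx":0,"dy":0,"dz":0,"ax":0,"ay":0,"az":0,"grip":1},{"dx":0,"dy":0,"dz":0,"ax":0,"ay":0,"az":0,"grip":1}]'

```text
clock: 11.12
position: [0.6593, -0.214, 0.2693]
ee_rot: [0.0, 0.022, 1.0, -0.0]
contact_force: [-0.6, 0.9, 2.0]
width: 0.0089
gripper_force: 69.6
```

Request:
jog_arm --plan '[{"dx":0,"dy":0,"dz":1,"ax":0,"ay":0,"az":0,"grip":1},{"dx":0,"dy":0,"dz":0,"ax":0,"ay":0,"az":0,"grip":1},{"dx":0,"dy":0,"dz":0,"ax":0,"ay":0,"az":0,"grip":1},{"dx":0,"dy":0,"dz":0,"ax":0,"ay":0,"az":0,"grip":1}]'

```text
clock: 11.45
position: [0.6592, -0.214, 0.2693]
ee_rot: [0.001, 0.022, 1.0, -0.0]
contact_force: [-1.4, 0.3, 5.6]
width: 0.0089
gripper_force: 70.5
```

The collar is on the plate, and contact came at the expected height. I'll turn it clockwise.

Request:
jog_arm --plan '[{"dx":0,"dy":0,"dz":0,"ax":0,"ay":0,"az":0.5,"grip":1},{"dx":0,"dy":0,"dz":0,"ax":0,"ay":0,"az":0.5,"grip":1},{"dx":0,"dy":0,"dz":0,"ax":0,"ay":0,"az":0.5,"grip":1},{"dx":0,"dy":0,"dz":0,"ax":0,"ay":0,"az":0.5,"grip":1},{"dx":0,"dy":0,"dz":0,"ax":0,"ay":0,"az":0.5,"grip":1},{"dx":0,"dy":0,"dz":0,"ax":0,"ay":0,"az":0.5,"grip":1},{"dx":0,"dy":0,"dz":0,"ax":0,"ay":0,"az":0.5,"grip":1},{"dx":0,"dy":0,"dz":0,"ax":0,"ay":0,"az":0.5,"grip":1},{"dx":0,"dy":0,"dz":0,"ax":0,"ay":0,"az":0.5,"grip":1},{"dx":0,"dy":0,"dz":0,"ax":0,"ay":0,"az":0.5,"grip":1}]'

```text
clock: 12.28
position: [0.6601, -0.214, 0.2693]
ee_rot: [0.002, 0.281, 0.96, 0.0]
contact_force: [1.3, 0.6, 3.6]
width: 0.0092
gripper_force: 70.1
```

```bash
python3 -c "
from h import *
s=sensors.get_state();print(s['position'],s['ee_rot'],s['contact_force'],s['moment'],s['qpos'])"
```

```text
[ 0.66005853 -0.21404256  0.26926155] [2.10131013e-03 2.81023757e-01 9.59698491e-01 1.97490389e-04] [1.26993789 0.5689487  3.6079251 ] [ 0.15314042 -0.17691641  0.04386651] [-4.14019614e-01  5.39570265e-01  1.42318220e+00  1.01127373e-03
  1.17472362e+00 -1.41548149e+00]
```

Request:
jog_arm --plan '[{"dx":0,"dy":0,"dz":0,"ax":0,"ay":0,"az":0.7,"grip":1},{"dx":0,"dy":0,"dz":0,"ax":0,"ay":0,"az":0.7,"grip":1},{"dx":0,"dy":0,"dz":0,"ax":0,"ay":0,"az":0.7,"grip":1},{"dx":0,"dy":0,"dz":0,"ax":0,"ay":0,"az":0.7,"grip":1},{"dx":0,"dy":0,"dz":0,"ax":0,"ay":0,"az":0.7,"grip":1},{"dx":0,"dy":0,"dz":0,"ax":0,"ay":0,"az":0.7,"grip":1},{"dx":0,"dy":0,"dz":0,"ax":0,"ay":0,"az":0.7,"grip":1},{"dx":0,"dy":0,"dz":0,"ax":0,"ay":0,"az":0.7,"grip":1},{"dx":0,"dy":0,"dz":0,"ax":0,"ay":0,"az":0.7,"grip":1},{"dx":0,"dy":0,"dz":0,"ax":0,"ay":0,"az":0.7,"grip":1},{"dx":0,"dy":0,"dz":0,"ax":0,"ay":0,"az":0.7,"grip":1},{"dx":0,"dy":0,"dz":0,"ax":0,"ay":0,"az":0.7,"grip":1},{"dx":0,"dy":0,"dz":0,"ax":0,"ay":0,"az":0.7,"grip":1},{"dx":0,"dy":0,"dz":0,"ax":0,"ay":0,"az":0.7,"grip":1},{"dx":0,"dy":0,"dz":0,"ax":0,"ay":0,"az":0.7,"grip":1},{"dx":0,"dy":0,"dz":0,"ax":0,"ay":0,"az":0.3,"grip":1},{"dx":0,"dy":0,"dz":0,"ax":0,"ay":0,"az":0,"grip":1},{"dx":0,"dy":0,"dz":0,"ax":0,"ay":0,"az":0,"grip":1},{"dx":0,"dy":0,"dz":0,"ax":0,"ay":0,"az":0,"grip":1}]'

```text
clock: 13.87
position: [0.6601, -0.2139, 0.2692]
ee_rot: [0.002, 0.75, 0.661, 0.001]
contact_force: [1.1, 0.9, 5.5]
width: 0.009
gripper_force: 70.3
```

```bash
python3 -c "
from h import *
s=sensors.get_state();print(s['position'],s['ee_rot'],s['contact_force'],s['moment'],s['qpos'][5])
q=s['ee_rot'];print(np.degrees(2*np.arctan2(q[2],q[1])))"
```

```text
[ 0.66005781 -0.21393181  0.26923784] [0.00150791 0.75044551 0.6609292  0.00136535] [1.06719672 0.91153159 5.46361371] [ 0.29779978 -0.22416849 -0.08426441] -0.287770527856551
82.74176290996657
```

Request:
jog_arm --plan '[{"dx":0,"dy":0,"dz":-0.5,"ax":0,"ay":0,"az":0,"grip":1},{"dx":0,"dy":0,"dz":0,"ax":0,"ay":0,"az":0,"grip":0.4},{"dx":0,"dy":0,"dz":0,"ax":0,"ay":0,"az":0,"grip":0.4},{"dx":0,"dy":0,"dz":0,"ax":0,"ay":0,"az":0,"grip":0.4},{"dx":0,"dy":0,"dz":0,"ax":0,"ay":0,"az":0,"grip":0.4},{"dx":0,"dy":0,"dz":0,"ax":0,"ay":0,"az":0,"grip":0.4},{"dx":0,"dy":0,"dz":0,"ax":0,"ay":0,"az":0,"grip":0.4},{"dx":0,"dy":0,"dz":-15,"ax":0,"ay":0,"az":0,"grip":0.4},{"dx":0,"dy":0,"dz":-25,"ax":0,"ay":0,"az":0,"grip":0.4},{"dx":0,"dy":0,"dz":-30,"ax":0,"ay":0,"az":0,"grip":0.4},{"dx":0,"dy":0,"dz":-30,"ax":0,"ay":0,"az":0,"grip":0.4},{"dx":0,"dy":0,"dz":0,"ax":0,"ay":0,"az":-0.82,"grip":0.4},{"dx":0,"dy":0,"dz":0,"ax":0,"ay":0,"az":0,"grip":0.4},{"dx":0,"dy":0,"dz":0,"ax":0,"ay":0,"az":0,"grip":0.4}]'

```text
clock: 15.03
position: [0.6589, -0.2139, 0.3679]
ee_rot: [-0.0, 0.722, 0.692, -0.0]
contact_force: [-0.4, -0.9, -0.6]
width: 0.0511
gripper_force: 0.0
```

Request:
jog_arm --plan '[{"dx":0,"dy":-25,"dz":0,"ax":0,"ay":0,"az":0,"grip":0.4},{"dx":0,"dy":-35,"dz":0,"ax":0,"ay":0,"az":0,"grip":0.4},{"dx":0,"dy":-38,"dz":0,"ax":0,"ay":0,"az":0,"grip":0.4},{"dx":0,"dy":-30.5,"dz":0,"ax":0,"ay":0,"az":0,"grip":0.4},{"dx":0,"dy":0,"dz":0,"ax":0,"ay":0,"az":0,"grip":0.4},{"dx":0,"dy":0,"dz":30,"ax":0,"ay":0,"az":0,"grip":0.4},{"dx":0,"dy":0,"dz":10,"ax":0,"ay":0,"az":0,"grip":0.4},{"dx":0,"dy":0,"dz":0,"ax":0,"ay":0,"az":0,"grip":0.4},{"dx":0,"dy":0,"dz":0,"ax":0,"ay":0,"az":0,"grip":0.4}]'

```text
clock: 15.78
position: [0.5309, -0.2086, 0.3268]
ee_rot: [-0.002, 0.722, 0.692, -0.0]
contact_force: [0.7, 0.4, -0.0]
width: 0.0511
gripper_force: 0.0
```

```bash
python3 - <<'E'
from h import *
S=grab('scene')
cv2.imwrite('pics/h1.png',cv2.resize(S['image'][180:315,180:360,::-1],(800,600),interpolation=cv2.INTER_CUBIC))
E
```

```text
(no output)
```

View pics/h1.png

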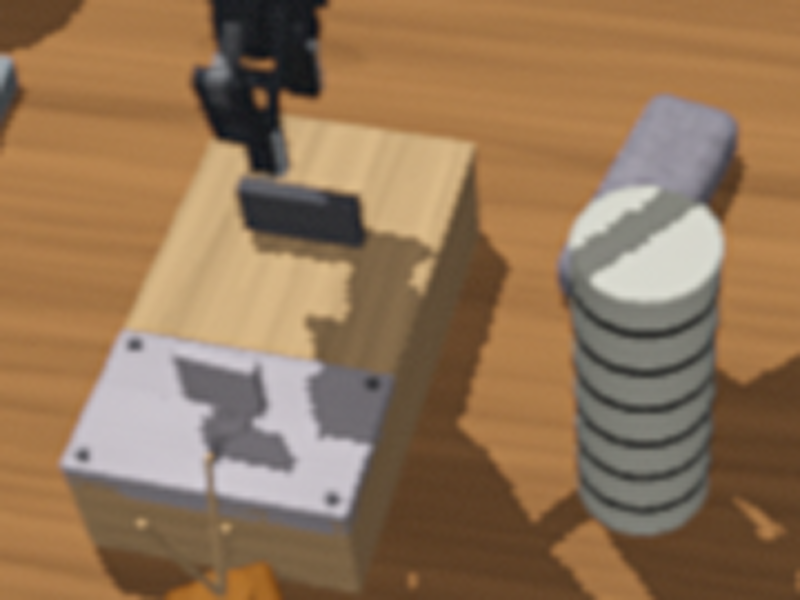

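The key stands released in the lock, with its bow across the box at (220,385) in the crop. The fingers hang above the handle at (300,210). I'll go down and grasp it.

Request:
jog_arm --plan '[{"dx":0,"dy":0,"dz":25,"ax":0,"ay":0,"az":0,"grip":0.4},{"dx":0,"dy":0,"dz":25,"ax":0,"ay":0,"az":0,"grip":0.4},{"dx":0,"dy":0,"dz":14,"ax":0,"ay":0,"az":0,"grip":0.4},{"dx":0,"dy":0,"dz":6,"ax":0,"ay":0,"az":0,"grip":0.4},{"dx":0,"dy":0,"dz":0,"ax":0,"ay":0,"az":0,"grip":0.4},{"dx":0,"dy":0,"dz":0,"ax":0,"ay":0,"az":0,"grip":0.4},{"dx":0,"dy":0,"dz":0,"ax":0,"ay":0,"az":0,"grip":1},{"dx":0,"dy":0,"dz":0,"ax":0,"ay":0,"az":0,"grip":1},{"dx":0,"dy":0,"dz":0,"ax":0,"ay":0,"az":0,"grip":1},{"dx":0,"dy":0,"dz":0,"ax":0,"ay":0,"az":0,"grip":1},{"dx":0,"dy":0,"dz":0,"ax":0,"ay":0,"az":0,"grip":1},{"dx":0,"dy":0,"dz":0,"ax":0,"ay":0,"az":0,"grip":1}]' --grip_force 40

```text
clock: 16.83
position: [0.5304, -0.2088, 0.2593]
ee_rot: [0.0, 0.721, 0.692, -0.0]
contact_force: [-3.3, -0.3, 5.6]
width: 0.0111
gripper_force: 41.4
```

Request:
jog_arm --plan '[{"dx":0,"dy":-3,"dz":0,"ax":0,"ay":0,"az":0,"grip":1},{"dx":0,"dy":-5,"dz":0,"ax":0,"ay":0,"az":0,"grip":1},{"dx":0,"dy":-6,"dz":0,"ax":0,"ay":0,"az":0,"grip":1},{"dx":0,"dy":-6,"dz":0,"ax":0,"ay":0,"az":0,"grip":1},{"dx":0,"dy":0,"dz":0,"ax":0,"ay":0,"az":0,"grip":1}]'

```text
clock: 17.25
position: [0.5101, -0.2079, 0.2593]
ee_rot: [0.001, 0.722, 0.692, 0.0]
contact_force: [-0.9, -0.5, 7.2]
width: 0.0111
gripper_force: 41.7
```

The lid slides freely. I'll continue to about 103 mm.

Request:
jog_arm --plan '[{"dx":0,"dy":-8,"dz":0,"ax":0,"ay":0,"az":0,"grip":1},{"dx":0,"dy":-8,"dz":0,"ax":0,"ay":0,"az":0,"grip":1},{"dx":0,"dy":-8,"dz":0,"ax":0,"ay":0,"az":0,"grip":1},{"dx":0,"dy":-8,"dz":0,"ax":0,"ay":0,"az":0,"grip":1},{"dx":0,"dy":-8,"dz":0,"ax":0,"ay":0,"az":0,"grip":1},{"dx":0,"dy":-8,"dz":0,"ax":0,"ay":0,"az":0,"grip":1},{"dx":0,"dy":-8,"dz":0,"ax":0,"ay":0,"az":0,"grip":1},{"dx":0,"dy":-8,"dz":0,"ax":0,"ay":0,"az":0,"grip":1},{"dx":0,"dy":-8,"dz":0,"ax":0,"ay":0,"az":0,"grip":1},{"dx":0,"dy":-6,"dz":0,"ax":0,"ay":0,"az":0,"grip":1},{"dx":0,"dy":-4,"dz":0,"ax":0,"ay":0,"az":0,"grip":1},{"dx":0,"dy":-1,"dz":0,"ax":0,"ay":0,"az":0,"grip":1},{"dx":0,"dy":0,"dz":0,"ax":0,"ay":0,"az":0,"grip":1},{"dx":0,"dy":0,"dz":0,"ax":0,"ay":0,"az":0,"grip":1},{"dx":0,"dy":0,"dz":0,"ax":0,"ay":0,"az":0,"grip":1}]'

```text
clock: 18.5
position: [0.4277, -0.2046, 0.2593]
ee_rot: [0.001, 0.722, 0.692, 0.0]
contact_force: [-0.7, 0.8, 8.0]
width: 0.0114
gripper_force: 41.9
```

Opened about 103 mm. I'll release and lift clear.

Request:
jog_arm --plan '[{"dx":0,"dy":0,"dz":0,"ax":0,"ay":0,"az":0,"grip":0.4},{"dx":0,"dy":0,"dz":0,"ax":0,"ay":0,"az":0,"grip":0.4},{"dx":0,"dy":0,"dz":0,"ax":0,"ay":0,"az":0,"grip":0.4},{"dx":0,"dy":0,"dz":0,"ax":0,"ay":0,"az":0,"grip":0.4},{"dx":0,"dy":0,"dz":0,"ax":0,"ay":0,"az":0,"grip":0.4},{"dx":0,"dy":0,"dz":0,"ax":0,"ay":0,"az":0,"grip":0.4},{"dx":0,"dy":0,"dz":-15,"ax":0,"ay":0,"az":0,"grip":0.4},{"dx":0,"dy":0,"dz":-25,"ax":0,"ay":0,"az":0,"grip":0.4},{"dx":0,"dy":0,"dz":-30,"ax":0,"ay":0,"az":0,"grip":0.4},{"dx":0,"dy":0,"dz":-30,"ax":0,"ay":0,"az":0,"grip":0.4},{"dx":0,"dy":0,"dz":0,"ax":0,"ay":0,"az":0,"grip":0.4},{"dx":0,"dy":0,"dz":0,"ax":0,"ay":0,"az":0,"grip":0.4}]'

```text
clock: 19.5
position: [0.4283, -0.2047, 0.3598]
ee_rot: [0.002, 0.722, 0.692, 0.0]
contact_force: [-0.4, -0.2, 0.8]
width: 0.0511
gripper_force: 0.0
```

```bash
python3 - <<'E'
from h import *
S=grab('scene')
cv2.imwrite('pics/f.png',cv2.resize(S['image'][150:330,180:420,::-1],(800,600),interpolation=cv2.INTER_CUBIC))
E
```

```text
(no output)
```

View pics/f.png

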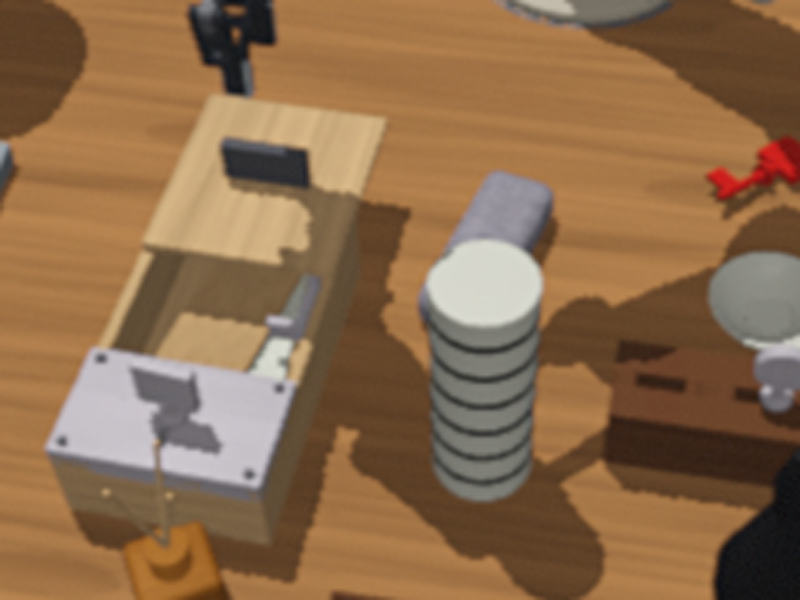

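The lid is open, with its handle at (265,165) in the crop. The key stands in the lock at (165,390), and the gripper is clear of everything.

```bash
python3 -c "
from rig import manip;print(manip.sign_off())"
```

```text
the job is handed in; nothing more can be done
None
```

I handed the job in: the rectangular-bow key is home in the lock, turned about 95° and released, and the lid is slid open about 103 mm; the sign-off returned no verdict.

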